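# Switch on the analyser in its safe order

## Task

Start up the analyser from its switch console: with a fingertip, gently press the round key (extraction) all the way down, then the long bar key (lamp), then the small square key (sampler), in that order; each stays down by itself. Leave the plus-shaped key up, and do not lift or shift the switch modules or disturb the vial, bottle and beaker standing around them.

Things in the scene. Friction and masses are not known exactly. Their poses are not given: they have to be found in the camera images.
- dock: Grey docking console fixed to the bench, a 270 x 270 mm base plate 12 mm thick with four square bays in a 2 x 2 grid (bay centres at +-65 mm in the dock's x and y; bay rims 8 mm high). Origin: centre of its underside; z up, x and y parallel to its edges. It is turned and shifted from run to run, and which module is in which bay changes.
- round_module: Cream switch module, a block 80 x 80 x 40 mm, 0.35 kg, sitting loose in a bay of the dock with 2 mm play. On the middle of its top is a round key, 48 mm in diameter. Origin: centre of its underside (12 mm above the bench); z up.
- round_top (a point): Centre of the top face of the black key of the round module, flat. Up, it is 18 mm above the module's top (70 mm above the bench); fully down and let go, 10 mm above it. The cap sits on a spring cushion that gives up to 4 mm at 2.5 N/mm (so the point dips about 1 mm before the key starts to slide, and 2 to 3 mm more past the stop).
- round_key (a joint): Travel of the round key straight down into its module, in m: 0 up, 0.008 fully down at its stop. It slides against about 3 N of friction and stays where it is left (the cushion's give is not counted); 6 N on the cap takes it to its stop. All runs start with it up.
- bar_module: Cream switch module, a block 80 x 80 x 40 mm, 0.35 kg, sitting loose in a bay of the dock with 2 mm play. On the middle of its top is a long narrow bar-shaped key, 22 mm (module x) x 64 mm (module y). Origin: centre of its underside (12 mm above the bench); z up.
- bar_top (a point): Centre of the top face of the black key of the bar module, flat. Up, it is 18 mm above the module's top (70 mm above the bench); fully down and let go, 10 mm above it. The cap sits on a spring cushion that gives up to 4 mm at 2.5 N/mm (so the point dips about 1 mm before the key starts to slide, and 2 to 3 mm more past the stop).
- bar_key (a joint): Travel of the bar key straight down into its module, in m: 0 up, 0.008 fully down at its stop. It slides against about 3 N of friction and stays where it is left (the cushion's give is not counted); 6 N on the cap takes it to its stop. All runs start with it up.
- square_module: Cream switch module, a block 80 x 80 x 40 mm, 0.35 kg, sitting loose in a bay of the dock with 2 mm play. On the middle of its top is a small square key, 30 x 30 mm. Origin: centre of its underside (12 mm above the bench); z up.
- square_top (a point): Centre of the top face of the black key of the square module, flat. Up, it is 18 mm above the module's top (70 mm above the bench); fully down and let go, 10 mm above it. The cap sits on a spring cushion that gives up to 4 mm at 2.5 N/mm (so the point dips about 1 mm before the key starts to slide, and 2 to 3 mm more past the stop).
- square_key (a joint): Travel of the square key straight down into its module, in m: 0 up, 0.008 fully down at its stop. It slides against about 3 N of friction and stays where it is left (the cushion's give is not counted); 6 N on the cap takes it to its stop. All runs start with it up.
- cross_module: Cream switch module, a block 80 x 80 x 40 mm, 0.35 kg, sitting loose in a bay of the dock with 2 mm play. On the middle of its top is a plus-shaped key, 54 mm across with arms 18 mm wide; this one is left alone. Origin: centre of its underside (12 mm above the bench); z up.
- cross_top (a point): Centre of the top face of the black key of the cross module, flat. Up, it is 18 mm above the module's top (70 mm above the bench); fully down and let go, 10 mm above it. The cap sits on a spring cushion that gives up to 4 mm at 2.5 N/mm (so the point dips about 1 mm before the key starts to slide, and 2 to 3 mm more past the stop).
- cross_key (a joint): Travel of the cross key straight down into its module, in m: 0 up, 0.008 fully down at its stop. It slides against about 3 N of friction and stays where it is left (the cushion's give is not counted); 6 N on the cap takes it to its stop. All runs start with it up.
- vial: Bystander: small glass vial with white cap, 22 mm in diameter, 52 mm tall, 30 g, standing on the dock's plate between the modules (its top about 64 mm above the bench). Origin: centre of its underside.
- reagent: Bystander: white reagent bottle, 60 mm in diameter, 125 mm tall, standing on the bench to one side of the dock. Origin: centre of its underside.
- beaker: Bystander: open glass beaker, 68 mm in diameter, 85 mm tall, standing on the bench to the other side of the dock. Origin: centre of its underside.
Things that resemble listed ones, but are neither listed nor needed, are in the scene too. What is shaped like the square_module but green is not meant.

How it is judged:
By the outcome, as a careful person would: the job done as asked, in the order asked, and still so for the second after the job is handed in, with the robot touching nothing.
It also fails if it takes over 43 s, if anything falls off the work surface, if the arm or the gripper's body presses on something with over 40 N, if the wrist force passes 120 N, or if a joint passes its speed limit or range.

## Robot

A 7-joint arm with a two-finger parallel gripper is mounted at the origin on the work surface. World frame = base frame: x ahead of the robot, y to its left, z up, the work surface at z = 0. Lengths are in mm, angles in rad, forces in N, time in s.
With the tool pointing down it reaches from about 400 to 900 mm from the base axis. Payload 5.6 kg.
Tool frame: the origin (TCP) lies midway between the tips of the shut fingers; the grasp point (between the pads) lies 19 mm behind it (r.grip_point_offset is the distance from the TCP to the grasp point, in mm); z points along the fingers, y is the line along which they close (so a half turn about z gives the same grasp; the last joint's range is limited). The gripper opens to 92 mm and grips with 3 to 60 N. Pads are 20 mm wide; open, the fingers measure 128 mm over their backs; the gripper's body (75 mm by 189 mm) begins 69 mm behind the grasp point.
Start: joints at [-1.195, 0.468, -0.012, 1.603, 0.006, 1.071, -0.056], TCP at [264.372, 593.815, 214.592] pointing down, gripper open.
Joint ranges: [-2.53, 2.53], [-0.31, 2.02], [-1.57, 1.55], [0.28, 2.44], [-1.29, 4.43], [0.15, 1.84], [-2.92, 2.92]. Speed limits (rad/s): [2.57, 2.57, 3.14, 3.14, 3.14, 3.14, 3.14].

## Interface

Orientations are given as a 3x3 rotation matrix whose columns are the frame's x, y, z axes.
In Python, from station import r gives the robot as it stands.
- The arm moves only by the shell command python3 -m crank 'ROWS'. ROWS is JSON, a list of rows, each a list of 5 numbers: the opening, from 0 (shut) to 1 (fully open), then the shift along the tool's x, y, z as a fraction of full scale, then the turn about the tool's z as a fraction of full scale. A call has 1 to 20 rows; each row is the pose to reach, as a shift and turn from the pose commanded when the call began, along the tool's axes at that moment; what a row does not reach only later rows make up. Full scale, the value 1, is 0.3 m for a shift and pi/2 rad for a turn. A row lasts 1/10 s, in which the tool goes at most 50 mm and 8.59 degrees, less where a joint would pass 70% of its speed; a pose out of reach is approached as far as the arm can. A call with a number of a shift or a turn outside -1 to 1 is refused whole. A call with a gripper value outside its range is refused whole. The fingers move at their own pace and stop on an object; the grip force is fixed at half the most. Time passes only in rows, so rows that repeat a pose let the fingers close. It gives the time, the measured TCP pose, the force, the opening and the grip force at its end, in the units of the state.
- r.get_obs(): the state, without advancing time (a new reading comes with each control period).
- r.grab_frame(name): name is "side" or "top"; returns the picture (480x640x3 uint8, red, green, blue); there is no depth.
- r.camera_info(name): a dict with "intrinsics" (3x3 intrinsics, pixels), "extrinsics" (4x4, takes a point from world to camera coordinates). Camera axes: x right, y up, looking along -z (the intrinsics and any distortion apply to the point x, -y, -z); pixel columns grow to the right and rows downward; lengths in mm; the calibration is good to about 2 mm. A picture is of the moment at which its call begins. camera_info takes no time and is no camera call.
- r.job_done(): hands the job in; it is judged then, once.
Trained networks look in the newest picture that a camera, given by its name, has taken for a name from the list of things; names that differ only in an ending like _2 or _b are one class to them, and where a whole thing is asked for, a point or a joint stands for the part that bears it (a point fixed in the world has none). Each returns a list of dicts, best first, with "confidence" (0 to 1); they miss things now and then, are a little off and sometimes report something else, mostly with a low value. They report only what shows in the picture. A call takes as long as a camera call. They do not tell look-alikes from the thing itself.
- r.spot_in(camera, label): "rect" ([left, top, width, height] in pixels, round what is visible of it).
- r.outline_of(camera, label): "mask" (480x640 bool, what is visible of it) and "rect" ([left, top, width, height] in pixels, round what is visible of it).
- r.mark_of(camera, label): "point" ([column, row] in pixels: a listed point, or the origin of a listed thing).
The state is a dict: "clock": time; "joints": joint angles; "qd": joint speeds; "joint_torque": joint torques, N m; "ee_pos": TCP position; "ee_rot": TCP orientation; "force": force on the tool from outside, world axes, zero at the start; "wrist_torque": the same for the moment, N m; "gripper_width": opening from 0.0 (shut) to 1.0 (fully open); "grasp_force": force on a finger pad.
Only numpy, scipy, OpenCV 4.12 (cv2) and the standard library are available. Lean on these libraries where they do the work, as an engineer would, in place of code of your own. Each camera call takes 0.05 s, during which the arm holds its last target. There are 200 camera calls.

## Working session

There is one attempt and no reset: what is moved stays moved. The work goes in short steps, Python scripts to look and compute and a shell command to move; the robot and the scene stay as the last step left them, time stands still between calls to the robot, and variables do not carry over. Pictures are saved under pics/ and viewed, at most 10 in all, crops included, and the job is handed in when it is done.

```bash
mkdir -p pics; cat > h.py <<'E'
import numpy as np, cv2
from station import r
def ray(cam,px,z):
    i=r.camera_info(cam);K=np.array(i["intrinsics"]);E=np.array(i["extrinsics"])
    d=np.linalg.inv(K)@[px[0],px[1],1.];d=np.array([d[0],-d[1],-d[2]])
    R=E[:3,:3];o=-R.T@E[:3,3];w=R.T@d
    return o+w*(z-o[2])/w[2]
def proj(cam,p):
    i=r.camera_info(cam);K=np.array(i["intrinsics"]);E=np.array(i["extrinsics"])
    c=E[:3,:3]@p+E[:3,3];u=K@[c[0],-c[1],-c[2]];return u[:2]/u[2]
E
python3 - <<'E'
from h import *
print(r.camera_info("top"))
for c in("top","side"):
    cv2.imwrite(f"pics/{c}0.png",r.grab_frame(c)[:,:,::-1])
    for l,z in(("round_top",70),("bar_top",70),("square_top",70),("cross_top",70),("vial",12),("reagent",0),("beaker",0),("dock",0)):
        for d in r.mark_of(c,l)[:3]: print(c,l,round(d["confidence"],2),np.round(d["point"],1),np.round(ray(c,d["point"],z),1))
o=r.get_obs();print(o["clock"],o["ee_pos"],np.round(o["ee_rot"],3))
E
```

```text
{'intrinsics': array([[436.40614984,   0.        , 328.75436996],
       [  0.        , 436.40614984, 236.1107706 ],
       [  0.        ,   0.        ,   1.        ]]), 'extrinsics': array([[-1.77454324e-02, -9.99668681e-01, -1.86448077e-02,
         5.80728750e+01],
       [ 9.99681529e-01, -1.80741334e-02,  1.76115529e-02,
        -5.11058075e+02],
       [-1.79427066e-02, -1.83263452e-02,  9.99671048e-01,
        -9.44611825e+02],
       [ 0.00000000e+00,  0.00000000e+00,  0.00000000e+00,
         1.00000000e+00]])}
top round_top 0.96 [318.1 170.8] [644.  67.  70.]
top bar_top 0.77 [261.8 153.8] [681.2 181.3  70. ]
top square_top 0.67 [306.  228.2] [527.7  93.6  70. ]
top square_top 0.56 [412.  271.7] [ 436.  -118.9   70. ]
top square_top 0.51 [443.3 164. ] [ 652.6 -186.6   70. ]
top cross_top 0.65 [246.6 216.9] [553.  214.3  70. ]
top vial 0.53 [287.6 198.4] [595.2 136.5  12. ]
top reagent 0.7 [184.9 175.8] [650.9 364.1   0. ]
top reagent 0.26 [245.4 215.3] [561.1 231.3   0. ]
top beaker 0.62 [380.4 192.1] [606.3 -65.6   0. ]
top dock 0.89 [288.1 199.5] [594.1 136.8   0. ]
side round_top 0.8 [386.7 220. ] [643.5  63.6  70. ]
side round_top 0.22 [309.2 237.1] [507.7  49.9  70. ]
side round_top 0.2 [386.3 171.7] [674.2 181.7  70. ]
side bar_top 0.71 [387.6 167.2] [679.8 193.4  70. ]
side square_top 0.84 [205.5 206.2] [341.3 153.5  70. ]
side square_top 0.77 [436.2 359.7] [ 642.8 -201.4   70. ]
side square_top 0.72 [278.6 343.7] [ 433.3 -137.4   70. ]
side cross_top 0.85 [317.7 164.9] [552.5 223.9  70. ]
side vial 0.7 [346.4 214.9] [591.7 141.   12. ]
side reagent 0.78 [348.9 142.8] [644.6 361.4   0. ]
side beaker 0.97 [376.2 309.3] [598.1 -64.2  -0. ]
side dock 0.62 [350.4 216.5] [601.  146.5   0. ]
0.9 [264.39404093 593.82468125 214.60382052] [[-0.914  0.407  0.   ]
 [ 0.407  0.914  0.   ]
 [-0.     0.    -1.   ]]
```

View pics/top0.png

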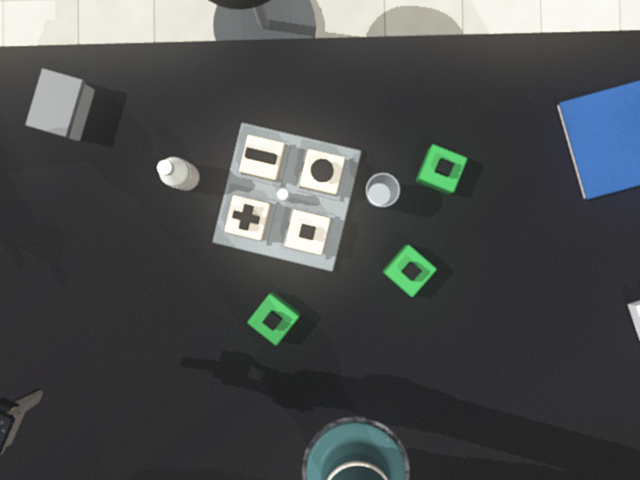

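View pics/side0.png

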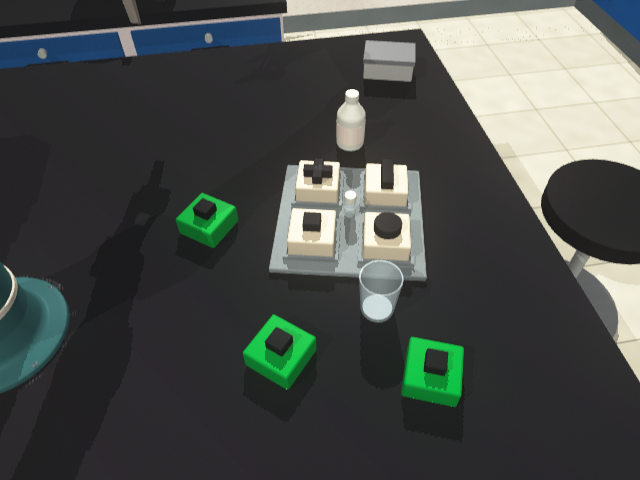

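The top view shows four cream modules on the grey dock: bar (261,156), round (322,170), cross (246,217) and square (311,232). Three green look-alikes are at (443,167), (410,271) and (273,320), and I won't use those. The vial is at (282,194), the reagent bottle at (180,173) and the beaker at (383,190). The side view agrees. My square target is the cream one at (311,232). Next I refine the key centres and check them in a crop.

```bash
cat > keys.py <<'E'
from h import *
import sys
P0={"round":(322,170),"bar":(261,156),"square":(311,232),"cross":(246,217)}
im=r.grab_frame("top");g=cv2.cvtColor(im,cv2.COLOR_RGB2GRAY)
n,lab,st,ce=cv2.connectedComponentsWithStats((g<90).astype(np.uint8))
pts={}
for k,p in P0.items():
    w=lab[p[1]-3:p[1]+4,p[0]-3:p[0]+4];w=w[w>0]
    j=np.bincount(w).argmax();pts[k]=ray("top",ce[j],68)
    print(k,ce[j].round(1),st[j],pts[k].round(1))
q=np.array([[65,65],[65,-65],[-65,-65],[-65,65]],float)
w=np.array([pts[k][:2] for k in("bar","round","square","cross")]) 
c=w.mean(0);H=q.T@(w-c);U,S,V=np.linalg.svd(H);R=V.T@U.T
print("centre",c,"yaw",np.arctan2(R[1,0],R[0,0]));f=q@R.T+c
print("fit",f.round(1),"res",(w-f).round(1))
o=r.get_obs();T=np.array(o["ee_rot"])
for k,p in zip(("bar","round","square","cross"),w):
    print(k,"tool shift frac",((T.T@(np.r_[p,74]-o["ee_pos"]))/300).round(4), "side px",proj("side",np.r_[p,70]).round(1))
c=cv2.resize(im[110:285,200:400],None,fx=4,fy=4,interpolation=cv2.INTER_CUBIC)[:600]
for p in w:
    a=(proj("top",np.r_[p,70])-[200,110])*4+1.5;cv2.drawMarker(c,tuple(int(v) for v in a),(255,0,0),0,14,1)
cv2.imwrite(f"pics/{sys.argv[1]}.png",c[:,:,::-1])
E
python3 keys.py crop1
```

```text
round [321.8 170.1] [312 160  21  21 354] [645.8  59.5  68. ]
bar [260.5 155.6] [246 149  30  15 267] [678.  184.4  68. ]
square [307.2 231.5] [300 225  15  14 129] [521.1  91.5  68. ]
cross [245.7 216.9] [233 205  26  25 296] [553.1 216.5  68. ]
centre [599.49712131 137.97638882] yaw -0.25154573871428765
fit [[678.6 184.8]
 [646.3  58.8]
 [520.4  91.2]
 [552.7 217.1]] res [[-0.7 -0.4]
 [-0.5  0.6]
 [ 0.8  0.3]
 [ 0.4 -0.6]]
bar tool shift frac [-1.8144 -0.6859  0.4688] side px [387.9 170.5]
round tool shift frac [-1.8857 -1.11    0.4688] side px [388.6 221.6]
square tool shift frac [-1.4628 -1.1815  0.4687] side px [313.  217.9]
cross tool shift frac [-1.3908 -0.7574  0.4687] side px [318.7 167.5]
```

View pics/crop1.png

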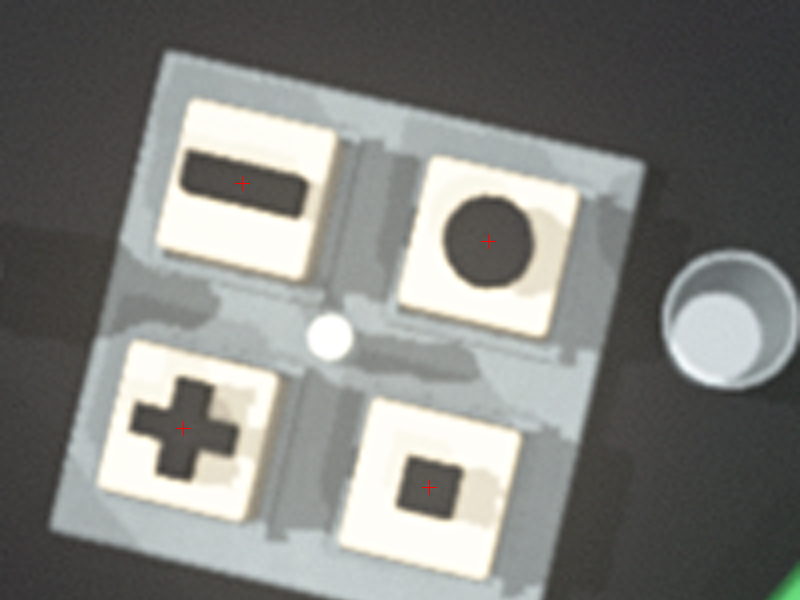

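The crop shows the crosses centred on all four key caps, and the grid fit residual is under 1 mm. I'll shut the fingers and travel high toward the round key.

```bash
python3 -m crank '[[0,-0.1,-0.06,0,0],[0,-0.25,-0.15,0,0],[0,-0.4,-0.24,0,0],[0,-0.55,-0.33,0,0],[0,-0.7,-0.41,0,0],[0,-0.82,-0.48,0,0],[0,-0.9,-0.53,0,0],[0,-0.94,-0.555,0,0],[0,-0.94,-0.555,0,0],[0,-0.94,-0.555,0,0]]'
python3 -m crank '[[0,-0.1,-0.06,0,0],[0,-0.25,-0.15,0,0],[0,-0.4,-0.24,0,0],[0,-0.55,-0.33,0,0],[0,-0.7,-0.41,0.05,0],[0,-0.82,-0.48,0.1,0],[0,-0.9,-0.53,0.15,0],[0,-0.945,-0.555,0.2,0],[0,-0.945,-0.555,0.25,0],[0,-0.945,-0.555,0.25,0],[0,-0.945,-0.555,0.25,0],[0,-0.945,-0.555,0.25,0]]'
cat > go.py <<'E'
from h import *
import sys
t={"round":(645.8,59.5),"bar":(678,184.4),"square":(521.1,91.5)}[sys.argv[1]]
o=r.get_obs();T=np.array(o["ee_rot"]);p=np.array(o["ee_pos"])
print(o["clock"],p.round(1),np.round(o["force"],2),"shift to z74:",((T.T@(np.r_[t,74]-p))/300).round(4),T.round(3).tolist(),o["gripper_width"])
E
python3 go.py round; python3 -c "
from h import *
cv2.imwrite('pics/side1.png',r.grab_frame('side')[120:320,250:510,::-1].repeat(3,0).repeat(3,1))"
```

```text
clock: 1.95
ee_pos: [453.2, 328.7, 214.6]
ee_rot: [[-0.914, 0.405, -0.001], [0.405, 0.914, 0.001], [0.001, 0.001, -1.0]]
force: [-0.3, 0.1, -0.3]
gripper_width: 0.153
grasp_force: 0.0
clock: 3.15
ee_pos: [645.5, 62.1, 140.6]
ee_rot: [[-0.915, 0.404, 0.001], [0.404, 0.915, 0.001], [-0.001, 0.002, -1.0]]
force: [-0.0, -0.4, 0.1]
gripper_width: 0.008
grasp_force: 0.0
3.15 [645.5  62.1 140.6] [-0.03 -0.38  0.14] shift to z74: [-0.0043 -0.008   0.222 ] [[-0.915, 0.404, 0.001], [0.404, 0.915, 0.001], [-0.001, 0.002, -1.0]] 0.008265933515449693
```

View pics/side1.png

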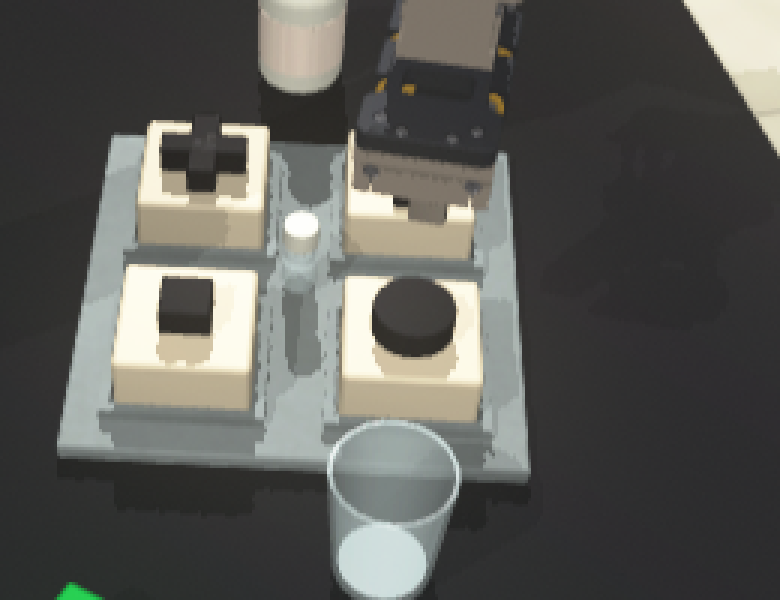

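The side view shows the shut tip at crop pixel (430,215), in the air above and behind the round cap, as expected at z = 140. Now I descend and press gently.

```bash
python3 -m crank '[[0,-0.004,-0.008,0.06,0],[0,-0.004,-0.008,0.13,0],[0,-0.004,-0.008,0.18,0],[0,-0.004,-0.008,0.21,0],[0,-0.004,-0.008,0.22,0],[0,-0.004,-0.008,0.23,0],[0,-0.004,-0.008,0.24,0],[0,-0.004,-0.008,0.25,0],[0,-0.004,-0.008,0.255,0],[0,-0.004,-0.008,0.26,0],[0,-0.004,-0.008,0.26,0]]'; python3 go.py round
```

```text
clock: 4.3
ee_pos: [646.2, 57.1, 61.8]
ee_rot: [[-0.914, 0.407, 0.001], [0.407, 0.914, 0.0], [-0.001, 0.001, -1.0]]
force: [1.1, 0.2, 1.9]
gripper_width: 0.004
grasp_force: 1.3
4.3 [646.2  57.1  61.8] [1.14 0.21 1.87] shift to z74: [ 0.0045  0.0069 -0.0405] [[-0.914, 0.407, 0.001], [0.407, 0.914, 0.0], [-0.001, 0.001, -1.0]] 0.004006406675031865
```

```bash
python3 -m crank '[[0,0,0,0.004,0],[0,0,0,0.008,0],[0,0,0,0.01,0],[0,0,0,0.01,0]]'; python3 go.py round
```

```text
clock: 4.7
ee_pos: [646.2, 57.1, 59.4]
ee_rot: [[-0.914, 0.407, 0.001], [0.407, 0.914, 0.0], [-0.001, 0.001, -1.0]]
force: [-1.0, 0.9, 8.2]
gripper_width: 0.006
grasp_force: 3.7
4.7 [646.2  57.1  59.4] [-0.95  0.85  8.18] shift to z74: [ 0.0045  0.0069 -0.0487] [[-0.914, 0.407, 0.001], [0.407, 0.914, 0.0], [-0.001, 0.001, -1.0]] 0.005775835463195253
```

The force reached 8 N at z = 59.4, so the round key is at its stop. I lift and go to the bar.

```bash
python3 -m crank '[[0,0,0,-0.03,0],[0,0,0,-0.1,0],[0,0,0,-0.17,0],[0,0.02,0.1,-0.2,0],[0,0.045,0.23,-0.2,0],[0,0.065,0.35,-0.2,0],[0,0.076,0.42,-0.2,0],[0,0.076,0.431,-0.2,0],[0,0.076,0.431,-0.17,0],[0,0.076,0.431,-0.12,0],[0,0.076,0.431,-0.08,0],[0,0.076,0.431,-0.08,0],[0,0.076,0.431,-0.08,0]]'; python3 go.py bar
```

```text
clock: 6.0
ee_pos: [677.1, 183.2, 81.8]
ee_rot: [[-0.913, 0.408, -0.001], [0.408, 0.913, -0.001], [0.001, -0.001, -1.0]]
force: [0.3, -0.6, -0.1]
gripper_width: 0.006
grasp_force: 0.0
6.0 [677.1 183.2  81.8] [ 0.27 -0.56 -0.06] shift to z74: [-0.0011  0.005   0.0261] [[-0.913, 0.408, -0.001], [0.408, 0.913, -0.001], [0.001, -0.001, -1.0]] 0.005674269929056555
```

Target z is 59.3, which is 22.5 mm down, or 0.075.

```bash
python3 -m crank '[[0,0,0.004,0.015,0],[0,0,0.004,0.03,0],[0,0,0.004,0.04,0],[0,0,0.004,0.05,0],[0,0,0.004,0.06,0],[0,0,0.004,0.067,0],[0,0,0.004,0.072,0],[0,0,0.004,0.075,0],[0,0,0.004,0.075,0],[0,0,0.004,0.075,0]]'; python3 go.py bar
```

```text
clock: 7.0
ee_pos: [678.0, 185.6, 60.5]
ee_rot: [[-0.914, 0.407, 0.0], [0.407, 0.914, 0.0], [-0.0, 0.0, -1.0]]
force: [-2.4, 0.5, 5.5]
gripper_width: 0.003
grasp_force: 2.4
7.0 [678.  185.6  60.5] [-2.36  0.48  5.48] shift to z74: [-0.0017 -0.0034 -0.045 ] [[-0.914, 0.407, 0.0], [0.407, 0.914, 0.0], [-0.0, 0.0, -1.0]] 0.0029856876150487787
```

```bash
python3 -m crank '[[0,0,0,0.003,0],[0,0,0,0.005,0],[0,0,0,0.005,0],[0,0,0,0.005,0]]'; python3 go.py square
```

```text
clock: 7.4
ee_pos: [678.0, 185.6, 59.5]
ee_rot: [[-0.914, 0.407, 0.0], [0.407, 0.914, 0.0], [-0.0, 0.0, -1.0]]
force: [-3.3, -0.7, 8.2]
gripper_width: 0.002
grasp_force: 3.7
7.4 [678.  185.6  59.5] [-3.31 -0.74  8.18] shift to z74: [ 0.3502 -0.4991 -0.0487] [[-0.914, 0.407, 0.0], [0.407, 0.914, 0.0], [-0.0, 0.0, -1.0]] 0.0018123057399092378
```

The bar is down too (8 N at z = 59.5). I lift and cross to the square key, well above the vial.

```bash
python3 -m crank '[[0,0,0,-0.03,0],[0,0,0,-0.1,0],[0,0,0,-0.2,0],[0,0.07,-0.1,-0.23,0],[0,0.16,-0.23,-0.23,0],[0,0.25,-0.36,-0.23,0],[0,0.32,-0.46,-0.23,0],[0,0.35,-0.499,-0.23,0],[0,0.35,-0.499,-0.2,0],[0,0.35,-0.499,-0.14,0],[0,0.35,-0.499,-0.09,0],[0,0.35,-0.499,-0.08,0],[0,0.35,-0.499,-0.08,0]]'; python3 go.py square
```

```text
clock: 8.7
ee_pos: [521.4, 91.6, 81.8]
ee_rot: [[-0.914, 0.406, -0.001], [0.406, 0.914, -0.0], [0.001, -0.001, -1.0]]
force: [-0.3, 0.4, 0.4]
gripper_width: 0.004
grasp_force: 0.0
8.7 [521.4  91.6  81.8] [-0.28  0.39  0.37] shift to z74: [ 0.0006 -0.0008  0.026 ] [[-0.914, 0.406, -0.001], [0.406, 0.914, -0.0], [0.001, -0.001, -1.0]] 0.0038911360540613317
```

```bash
python3 -m crank '[[0,0,0,0.015,0],[0,0,0,0.03,0],[0,0,0,0.04,0],[0,0,0,0.05,0],[0,0,0,0.06,0],[0,0,0,0.067,0],[0,0,0,0.073,0],[0,0,0,0.077,0],[0,0,0,0.079,0],[0,0,0,0.079,0],[0,0,0,0.079,0]]'; python3 go.py square
```

```text
clock: 9.8
ee_pos: [521.4, 91.4, 59.4]
ee_rot: [[-0.914, 0.407, 0.001], [0.407, 0.914, 0.0], [-0.0, 0.0, -1.0]]
force: [-0.9, 0.2, 8.1]
gripper_width: 0.003
grasp_force: 3.7
9.8 [521.4  91.4  59.4] [-0.9   0.22  8.1 ] shift to z74: [ 0.0008 -0.0002 -0.0485] [[-0.914, 0.407, 0.001], [0.407, 0.914, 0.0], [-0.0, 0.0, -1.0]] 0.0027559716766395294
```

```bash
python3 -m crank '[[0,0,0,-0.03,0],[0,0,0,-0.1,0],[0,0,0,-0.2,0],[0,0,0,-0.33,0],[0,0,0,-0.45,0],[0,0.05,-0.12,-0.5,0],[0,0.1,-0.27,-0.5,0],[0,0.15,-0.42,-0.5,0],[0,0.2,-0.57,-0.5,0],[0,0.2,-0.7,-0.5,0],[0,0.2,-0.8,-0.5,0],[0,0.2,-0.8,-0.5,0],[0,0.2,-0.8,-0.5,0],[0,0.2,-0.8,-0.5,0]]'
python3 keys.py crop2; python3 -c "
from h import *
cv2.imwrite('pics/side2.png',r.grab_frame('side')[120:320,250:510,::-1].repeat(3,0).repeat(3,1))"
```

```text
clock: 11.2
ee_pos: [369.1, -102.6, 208.9]
ee_rot: [[-0.914, 0.405, 0.0], [0.405, 0.914, 0.0], [-0.0, 0.0, -1.0]]
force: [-0.1, 0.7, 0.1]
gripper_width: 0.004
grasp_force: 0.0
round [322.  170.5] [312 161  21  20 344] [644.9  59.2  68. ]
bar [260.8 156. ] [246 149  31  15 249] [677.1 183.7  68. ]
square [307.3 231.7] [301 225  14  14 138] [520.7  91.3  68. ]
cross [245.8 217. ] [233 205  26  25 307] [553.  216.3  68. ]
centre [598.90293915 137.64750069] yaw -0.2539520535374847
fit [[678.1 184.2]
 [645.5  58.4]
 [519.7  91.1]
 [552.3 216.9]] res [[-1.1 -0.6]
 [-0.6  0.8]
 [ 1.   0.3]
 [ 0.6 -0.5]]
bar tool shift frac [-0.5524  1.288   0.4494] side px [387.5 170.8]
round tool shift frac [-0.6222  0.8653  0.4494] side px [388.2 221.7]
square tool shift frac [-0.2004  0.7955  0.4494] side px [312.8 218. ]
cross tool shift frac [-0.13    1.2201  0.4494] side px [318.6 167.5]
```

View pics/side2.png

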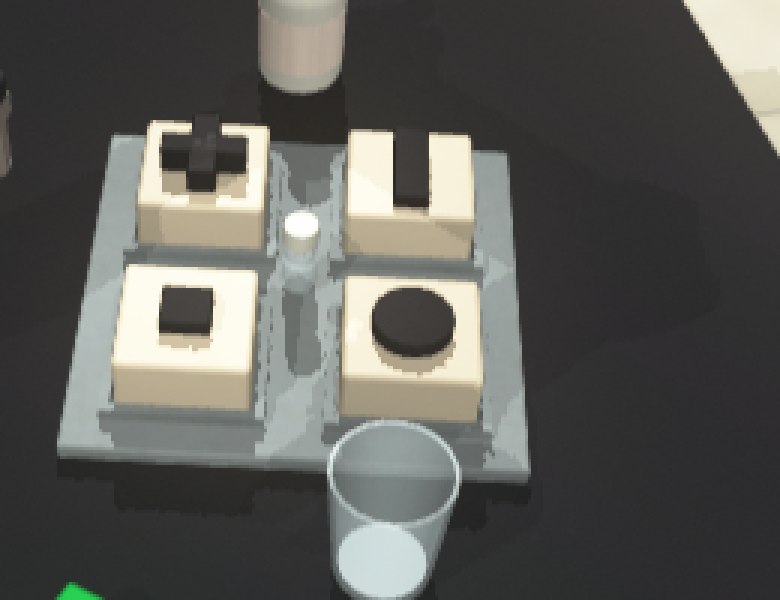

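View pics/crop2.png

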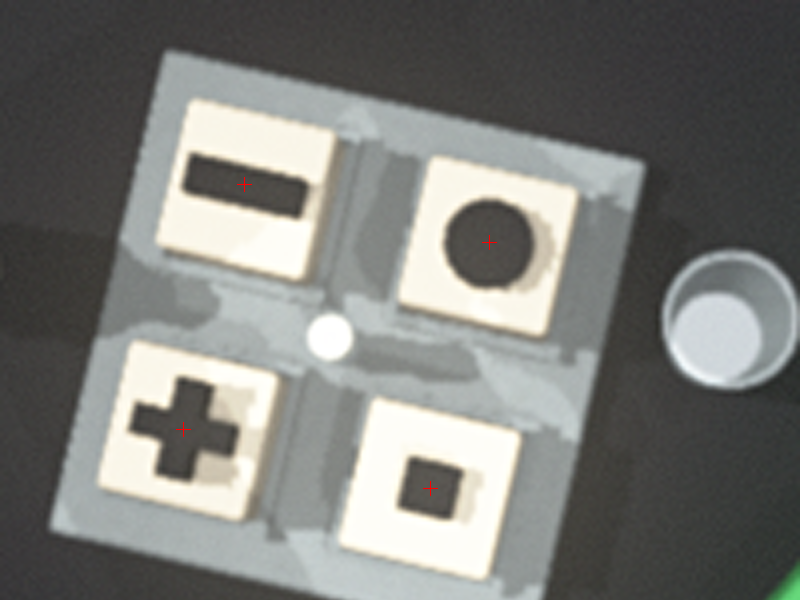

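The side crop shows the round (413,322), square (186,308) and bar (411,168) caps lower than before. In the top crop their shadows are shorter. The plus key (204,152) is still up, and the modules, vial, bottle and beaker have not moved.

```bash
python3 -c "
from station import r
print(r.job_done())"
```

```text
the job is handed in; nothing more can be done
None
```

I pressed the round, bar and square keys in that order, each to about 8 N at its stop, and handed the job in just after 11 s; the final pictures show all three down, the plus key up and everything else unmoved.

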